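Turn the recipe board over its spine

ROBOT

A 6-joint arm with a two-finger parallel gripper is mounted at the origin on the work surface. World frame = base frame: x ahead of the robot, y to its left, z up, the work surface at z = 0. Lengths are in m, angles in rad, forces in N, time in s.
With the tool pointing down it reaches from about 0.325 to 0.9 m from the base axis. Payload 6.1 kg.
Tool frame: the origin (TCP) lies midway between the tips of the shut fingers; the grasp point (between the pads) lies 19 mm behind it; z points along the fingers, y is the line along which they close (so a half turn about z gives the same grasp; the last joint's range is limited). The gripper opens to 85 mm and grips with 20 to 120 N. Pads are 22 mm wide; open, the fingers measure 114 mm over their backs; the gripper's body (76 mm by 85 mm) begins 54 mm behind the grasp point. The pads swing forward as they close: fully open they stand 13 mm farther back than shut.
Start: joints at [-1.392, 0.22, 1.526, -0, 1.395, -0.126], TCP at [0.188, -0.596, 0.231] pointing down, gripper open.
Joint ranges: [-2.98, 2.98], [-0.91, 2.08], [0.09, 2.57], [-1.24, 4.39], [0.2, 2.65], [-2.68, 2.68]. Speed limits (rad/s): [2.57, 2.57, 3.01, 3.14, 3.14, 3.14].

INTERFACE

Orientations are given as [roll, pitch, yaw] about the fixed x, y, z axes, in that order (R = Rz(yaw) Ry(pitch) Rx(roll)).
In Python, from plant import movep, move_l, set_joints, gripper_to, hold, inverse_kinematics, observe, get_image, get_calibration, Unreachable, job_done gives the robot as it stands. Calls block until the motion is done:
- movep(position, orientation): joint-space move of the TCP to a pose.
- move_l(position, feed=0.15, rotation=None, max_force=None): straight line of the TCP; rotation=None keeps the orientation; feed is the mean speed in m/s. With max_force (N) it stops when the force on the tool has changed by that much, and returns True; else False.
- set_joints(angles): joint-space move.
- gripper_to(opening, f_grip=None): finger opening in m; f_grip is the grip in N (None keeps the last); returns when the fingers have stopped.
- hold(seconds).
- inverse_kinematics(position, orientation): joint angles nearest the present ones, or None.
- observe(): the state.
- get_image(name): name is "scene" or "side" or "wrist"; returns (picture, depth): 400x640x3 uint8, red, green, blue; 400x640 float32, m along the optical axis (not along the pixel's ray), 0 where there is no reading.
- get_calibration(name): a dict with "intrinsics" (3x3 intrinsics, pixels), "world_from_camera" (4x4, takes a point from camera to world coordinates). Camera axes: x right, y down, z forward; pixel columns grow to the right and rows downward; lengths in m; the calibration is good to about 2 mm. A picture is of the moment at which its call begins: read the wrist's pose just before it. get_calibration takes no time and is no camera call; for the wrist camera it gives the pose at the moment of the call.
A pose or a line that the arm cannot do raises Unreachable and nothing moves.
- job_done(): hands the job in; it is judged then, once.
The state is a dict: "time_s": time; "q": joint angles; "joint_velocities": joint speeds; "joint_torque": joint torques, N m; "eef_pos": TCP position; "tcp_rot": TCP orientation; "ft_force": force on the tool from outside, world axes, zero at the start; "torque": the same for the moment, N m; "opening": finger opening in m; "grasp_force": force on a finger pad.
Only numpy, scipy, OpenCV 4.12 (cv2) and the standard library are available. Lean on these libraries where they do the work, as an engineer would, in place of code of your own. Each camera call takes 0.05 s, during which the arm holds its last target. There are 200 camera calls.

TASK

Turn the café's recipe board over to its other side: first slide the sugar tin along the counter, upright, out of the place where the board will lie, then push the board up and over its hinge rail with your fingertips and press it down fully flat on the other side. Take neither the tin nor the board between the fingers, do not lift the tin, and leave everything else where it stands.

Things in the scene. Friction and masses are not known exactly. Their poses are not given: they have to be found in the camera images.
- rail: Steel hinge rail screwed to the counter, 210 mm long (its x axis, pointing away from the robot, is the spine line), 22 mm wide, plate 3 mm high with two hinge knuckles 15 mm high at its ends. Origin on the counter at the middle of the rail; z up; y across the spine, to the robot's left. The hinge axis runs along x, 8 mm above the origin. The board starts leaning over the -y side and has to lie on the +y side.
- board (a joint): Angle of the recipe board about the rail's hinge axis, rad: 0 = lying flat on the rail's -y side, pi/2 = upright, pi (3.14, the stop) = lying flat on the +y side. It starts ajar at 0.5 to 1.1, leaning over the -y side with its free edge 65 to 120 mm above the counter. The hinge is stiff (about 0.25 N m of friction): the board stays at whatever angle it is left and does not fall by itself, so it must be pushed all the way down.
- board_mid (a point): Centre of the recipe board: a rigid plywood leaf with a printed card on both faces, 160 mm along the spine, reaching from 4 to 125 mm from the hinge axis, 6 mm thick (the hinge axis lies in its mid-plane), 0.2 kg. This point lies in the mid-plane, 64.5 mm from the hinge axis. Axes: x along the spine, y from the free edge towards the spine, z normal to the board (up when the board angle is 0).
- board_edge (a point): Middle of the board's free edge, in its mid-plane, 125 mm from the hinge axis (same axes as board_mid).
- tin: Round aluminium sugar tin with a wooden lid, closed, 66 mm across, 60 mm high, about 0.3 kg, loose, standing on the counter where the board has to lie (75 to 115 mm from the spine line on the rail's +y side). Origin centre of underside. Pushed low down it slides upright.
- cup: Bystander: white ceramic espresso cup, 62 mm across, 55 mm high, standing beyond the rail's far end; origin centre of underside
- tamper: Bystander: steel coffee tamper, base 58 mm across, 66 mm high, standing beyond the rail's far end; origin centre of underside
- spoon: Bystander: steel spoon, 140 mm long, lying crosswise before the rail's near (robot) end; origin under its middle
- juice: Bystander: amber bottle with red cap, 68 mm across, 190 mm high, at the back left or back right; origin centre of underside
- carton: Bystander: green drink carton 70 x 70 x 168 mm, at the back left or back right; origin centre of underside
- bowl: Bystander: steel bowl, 120 mm across, 50 mm high, on the counter at the robot's left; origin centre of underside
- jug: Bystander: steel mug with one handle, 80 mm across, 90 mm high, on the counter at the robot's left; origin centre of underside
Things that resemble listed ones, but are neither listed nor needed, are in the scene too. What is shaped like the tin but blue is not meant.

How it is judged:
On the way, in this order (a step that is already met when the one before it is completed fails the run):
1. the tin is slid clear of where the board will lie, the board not yet over ((y of tin in the frame of rail above 0.16 m or x of tin in the frame of rail above 0.113 m or x of tin in the frame of rail below -0.113 m) and value of joint board below 1.6 rad), for 0.2 s.
2. the board is over and flat on the other side (value of joint board above 3.07159 rad), for 0.2 s.
At the end, for the whole second after the job is handed in: The board lies flat on the rail's +y side (angle above 3.07 rad); the tin stands upright on the counter (within 0.1 rad) at rest, its centre more than 160 mm from the spine line on the +y side, or more than 113 mm along the spine from the rail's middle, so clear of the board (value of joint board above 3.07159 rad and (y of tin in the frame of rail above 0.16 m or x of tin in the frame of rail above 0.113 m or x of tin in the frame of rail below -0.113 m) and height (world z) of tin below 0.004 m and angle between tin's own z axis and vertical below 0.1 rad and linear speed of tin below 0.02 m/s); the robot touches nothing.
It fails at once if the tin is lifted off the counter (over 12 mm) (height (world z) of tin above 0.012 m).
It fails at once if the tin is tipped (over 0.5 rad) (angle between tin's own z axis and vertical above 0.5 rad).
It fails at once if the tin is taken between the fingers (horizontal distance between the grasp point and tin below 0.024 m and z of the grasp point in the frame of tin below 0.06 m).
It fails at once if the board is taken between the fingers (x of the grasp point in the frame of board_mid between -0.08 and 0.08 m and y of the grasp point in the frame of board_mid between -0.0605 and 0.0605 m and z of the grasp point in the frame of board_mid between -0.003 and 0.003 m).
It fails at once if a bystander is disturbed (moved over 25 mm) (distance of any of cup, tamper, spoon, juice, carton, bowl, jug from where it was at the start of the episode above 0.025 m).
It also fails if it takes over 51 s, if anything falls off the work surface, if the arm or the gripper's body presses on something with over 40 N, if the wrist force passes 120 N, or if a joint passes its speed limit or range.

## Working session

There is one attempt and no reset: what is moved stays moved. The work goes in short steps, each a Python script; the robot and the scene stay as the last script left them, time stands still between calls to the robot, and variables do not carry over. Pictures are saved under pics/ and viewed, at most 10 in all, crops included, and the job is handed in when it is done.

```bash
mkdir -p pics; ls; cat > h.py <<'E'
import numpy as np, cv2
from plant import *
def snap(name,fn=None):
    c=get_calibration(name); p,d=get_image(name)
    if fn: cv2.imwrite('pics/'+fn,p[:,:,::-1])
    K=np.array(c["intrinsics"]);T=np.array(c["world_from_camera"])
    v,u=np.mgrid[:400,:640]
    P=np.stack([(u-K[0,2])/K[0,0]*d,(v-K[1,2])/K[1,1]*d,d],-1)@T[:3,:3].T+T[:3,3]
    P[d==0]=np.nan
    return p,P
E
python3 - <<'E'
from h import *
for n in("scene","side"):
    p,P=snap(n,n+'.png'); np.savez('/tmp/'+n+'.npz',p=p,P=P)
    print(np.array(get_calibration(n)["world_from_camera"]).round(3))
E
```

```text
pics
[[ 0.294  0.719 -0.629  1.46 ]
 [ 0.956 -0.227  0.187 -0.26 ]
 [-0.008 -0.657 -0.754  1.136]
 [ 0.     0.     0.     1.   ]]
[[-0.978 -0.152  0.14   0.399]
 [-0.206  0.762 -0.613  0.659]
 [-0.014 -0.629 -0.777  0.886]
 [ 0.     0.     0.     1.   ]]
```

View pics/scene.png

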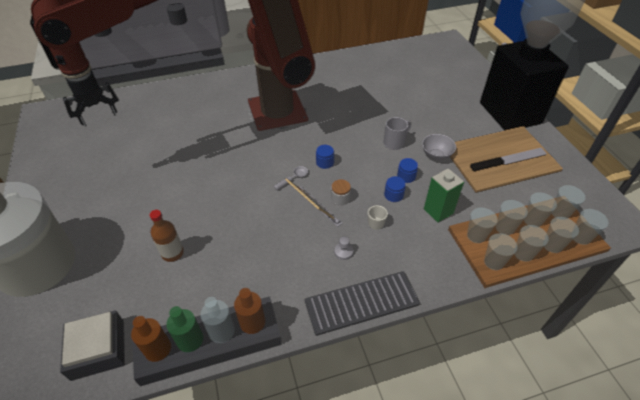

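View pics/side.png

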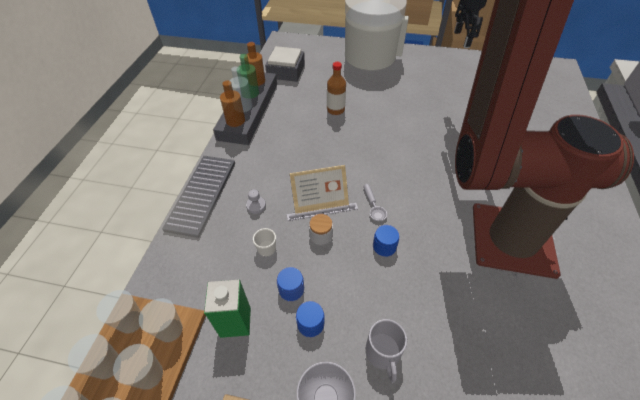

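Side view: the board is at (320,188) and the rail runs (288,215)–(357,208). The spoon is at (375,203), the tamper at (255,200) and the cup at (264,243). Tin candidates are the wooden-lid aluminium tin at (320,230) and the blue ones at (386,240), (290,284) and (310,319). The first fits: aluminium body, wooden lid, beside the rail. I'll confirm it in a crop and measure positions.

```bash
python3 - <<'E'
import numpy as np,cv2
D=np.load('/tmp/side.npz');p,P=D['p'],D['P']
cv2.imwrite('pics/crop1.png',cv2.resize(p[150:350,220:420,::-1],(600,600),interpolation=cv2.INTER_CUBIC))
S=np.load('/tmp/scene.npz');
def at(P,u,v,n=''): print(n,P[v-1:v+2,u-1:u+2].reshape(-1,3).mean(0).round(3))
for n,u,v in [('lid',320,222),('blue',386,234),('blue2',290,276),('blue3',310,311),('railL',292,215),('railR',354,208),('board tl',295,177),('tr',343,169),('bl',297,208),('br',347,202),('cup',264,235),('tamper',254,193),('spoonbowl',377,213),('spoon',369,192),('carton',225,290),('jug',387,345)]: at(P,u,v,n)
# board plane
m=np.zeros(p.shape[:2],bool);m[172:205,298:342]=1
Q=P[m];Q=Q[~np.isnan(Q).any(1)&(Q[:,2]>.015)];c=Q.mean(0);n=np.linalg.svd(Q-c)[2][2];print('board',c,n*np.sign(n[2]),len(Q))
# lid points: high & orange
for nm,PP,pp,b in(('side',P,p,(210,250,305,337)),('scene',S['P'],S['p'],(175,205,328,356))):
    A=PP[b[0]:b[1],b[2]:b[3]].reshape(-1,3);A=A[~np.isnan(A).any(1)&(abs(A[:,2]-.06)<.006)]
    print(nm,len(A),A.mean(0),A.min(0),A.max(0))
E
```

```text
lid [0.524 0.089 0.061]
blue [0.347 0.093 0.061]
blue2 [0.563 0.261 0.062]
blue3 [0.496 0.336 0.062]
railL [0.615 0.049 0.015]
railR [ 0.444 -0.02   0.004]
board tl [ 0.617 -0.018  0.105]
tr [ 0.49  -0.073  0.106]
bl [0.604 0.031 0.028]
br [ 0.467 -0.025  0.021]
cup [0.669 0.141 0.031]
tamper [0.728 0.032 0.067]
spoonbowl [nan nan nan]
spoon [ 0.408 -0.075  0.021]
carton [0.665 0.37  0.169]
jug [0.312 0.358 0.007]
board [ 0.54775979 -0.02137063  0.06908797] [-0.3303035   0.77723047  0.53554868] 1448
side 362 [0.52173341 0.09321261 0.06129295] [0.49211331 0.06070206 0.05408971] [0.55297801 0.12179641 0.06560164]
scene 232 [0.52548117 0.09164717 0.06075666] [0.49056019 0.06161895 0.05411601] [0.55636231 0.1221527  0.06562645]
```

View pics/crop1.png

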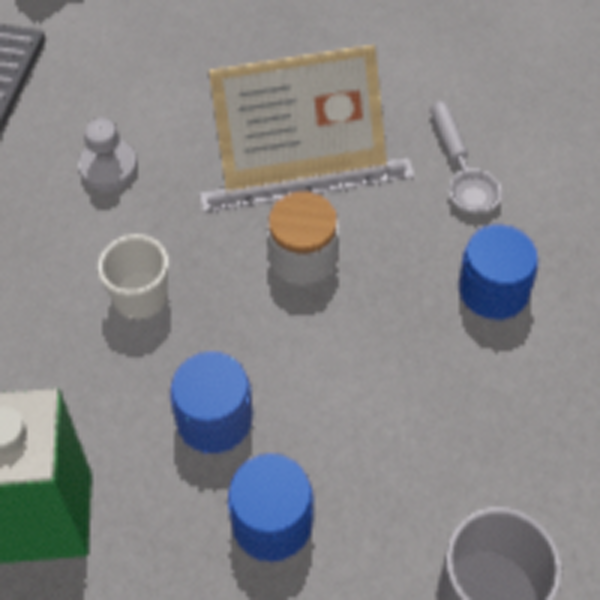

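The crop confirms the tin: wooden lid, aluminium body, at crop (302,235), world ≈ (0.524, 0.092). The blue ones are decoys. I'll cradle the tin low from the rail side and slide it straight out along +y of the rail.

```bash
cat >> h.py <<'E'
YAW=np.radians(23.0); C=np.array([.531,.010,0.])
EX=np.array([np.cos(YAW),np.sin(YAW),0]);EY=np.array([-EX[1],EX[0],0])
def W(x,y,z): return (C+EX*x+EY*y+[0,0,z]).tolist()
def R(P): d=np.asarray(P)-C; return np.stack([d@EX,d@EY,d[...,2]],-1)
def tcp(): return R(np.array(observe()["eef_pos"]))
E
python3 - <<'E'
from h import *
o=observe();print(o["time_s"],o["tcp_rot"])
best=None
for y in(YAW+np.pi/2,YAW-np.pi/2):
    q=inverse_kinematics(W(.025,.026,.2),[np.pi,0,y]); print(y,q)
    if q is not None:
        c=abs(np.array(q)-o["q"]).max()
        if best is None or c<best[0]: best=(c,y)
yaw=best[1];print('yaw',yaw)
gripper_to(.03)
movep(W(.025,.026,.25),[np.pi,0,yaw])
print('t',observe()["time_s"])
print(move_l(W(.025,.026,.012),.15,max_force=10),tcp())
print(move_l(W(.025,.155,.012),.08,max_force=25),tcp(),observe()["ft_force"])
move_l(W(.025,.130,.012),.1); move_l(W(.025,.10,.25),.2)
p,P=snap('side','s2.png');print(observe()["time_s"])
A=R(P[230:300,280:350].reshape(-1,3));
rgb=p[230:300,280:350].reshape(-1,3).astype(int)
k=(abs(A[:,2]-.061)<.006)&(rgb[:,0]>rgb[:,2]+30);print(k.sum(),A[k].mean(0),A[k].min(0),A[k].max(0))
cv2.imwrite('pics/crop2.png',cv2.resize(p[150:350,220:420,::-1],(600,600)))
E
```

```text
0.1 [-3.13985628e+00 -2.26177354e-04  3.04793027e-01]
1.9722220547535922 [-0.06438003  0.05563981  1.76880748  0.          1.31714536 -0.46580576]
-1.1693705988362009 [-6.43800321e-02  5.56398077e-02  1.76880748e+00 -4.44089210e-16
  1.31714536e+00  2.67578689e+00]
yaw 1.9722220547535922
t 3.2667
False [0.02577131 0.02563456 0.01295368]
False [0.02509011 0.15496763 0.0119428 ] [ 1.63908903 -2.10364165  1.70115395]
8.5583
438 [0.02468146 0.19691518 0.06153192] [-0.00550749  0.16483267  0.05503886] [0.05452601 0.22705586 0.06570653]
```

View pics/crop2.png

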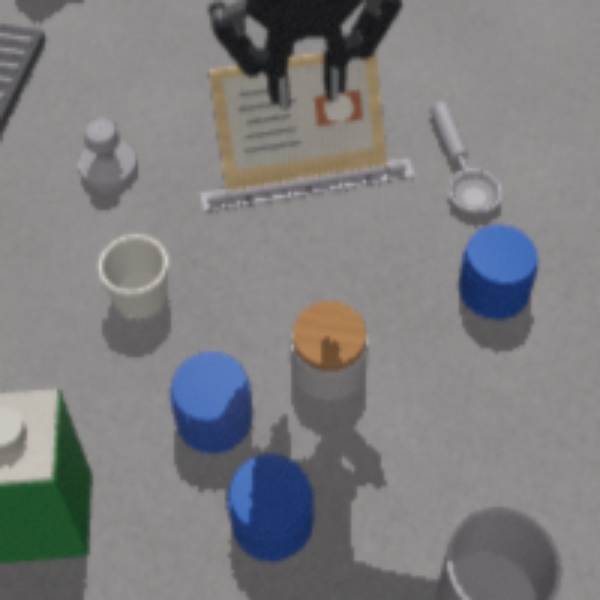

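The tin stands upright at crop (330,340), which is y = 0.197 m from the spine and clear of the board. The board hasn't moved. Now I'll push it over.

```bash
python3 - <<'E'
from h import *
yaw=YAW+np.pi/2
gripper_to(0.0)
move_l(W(0,-.13,.25),.25)
move_l(W(0,-.13,.085),.2)
print(move_l(W(0,-.014,.088),.08,max_force=30),tcp(),observe()["ft_force"])
for i,t in enumerate(np.radians([105,120,135,150,165,176,180])):
    r=.082
    z=.008+r*np.sin(t)-.003*np.cos(t)-(.004 if i==6 else 0)
    s=move_l(W(0,-r*np.cos(t)-.003*np.sin(t)-.011,z),.07,max_force=30)
    print(i,s,tcp().round(4),np.round(observe()["ft_force"],1))
    if s: break
E
```

```text
True [ 0.0013596  -0.03640247  0.0918433 ] [-0.49399566  0.56886669  4.09841083]
0 False [-0.0008  0.0081  0.0871] [0.1 0.5 0.4]
1 False [-0.0003  0.0283  0.08  ] [-1.   0.1 -0. ]
2 False [-0.0005  0.0456  0.0675] [0.  0.3 0.7]
3 False [-0.0006  0.0592  0.0509] [-0.1 -0.2  0.5]
4 False [-0.0007  0.0679  0.0313] [ 0.7 -0.3 -0.9]
5 False [-0.0007  0.071   0.0159] [0.5 0.4 0.1]
6 True [0.0014 0.0704 0.0109] [-6.6 -1.  17.7]
```

```bash
python3 - <<'E'
from h import *
o=observe();print(o["time_s"],tcp(),np.round(o["ft_force"],1))
p,P=snap('side')
cv2.imwrite('pics/crop3.png',cv2.resize(p[100:350,195:445,::-1],(600,600)))
E
```

```text
15.3167 [0.0014367  0.07036318 0.01088512] [-6.6 -1.  17.7]
```

View pics/crop3.png

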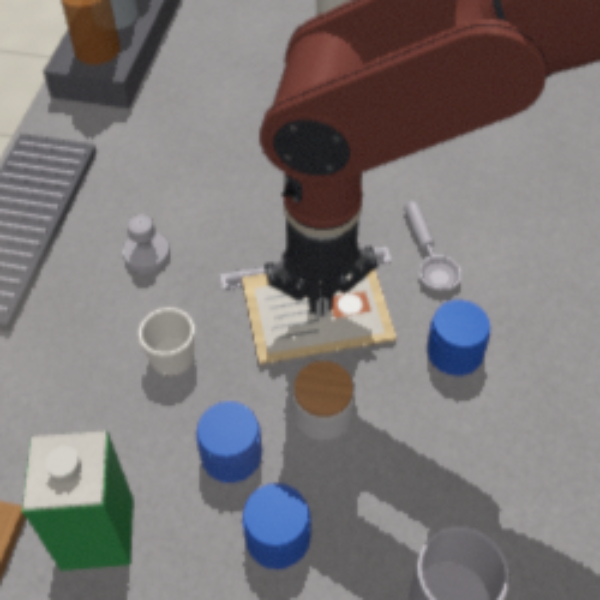

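The board is over and lies on the +y side at crop (320,315), with the fingertips pressing on it. I'll press once more near the free edge, retreat, and measure the flatness.

```bash
python3 - <<'E'
from h import *
move_l(W(0,.0704,.03),.1)
move_l(W(0,.098,.03),.1)
print(move_l(W(0,.098,.005),.04,max_force=20),tcp()); hold(.4)
move_l(W(0,.09,.10),.1); move_l(W(0,-.15,.28),.2)
print(observe()["time_s"])
p,P=snap('side'); A=R(P)
b=(abs(A[...,0])<.07)&(A[...,1]>.025)&(A[...,1]<.115)&(A[...,2]<.04)
Q=A[b];c=Q.mean(0);n=np.linalg.svd(Q-c,full_matrices=False)[2][2];n*=np.sign(n[2]);print('board',c,n,'angle',np.pi-np.arctan2(-n[1],n[2]) )
k=(abs(A[...,2]-.061)<.006)&(p[...,0].astype(int)>p[...,2]+25)&(abs(A[...,0]-.025)<.05)&(abs(A[...,1]-.2)<.06)
print('tin',A[k].mean(0))
cv2.imwrite('pics/crop4.png',cv2.resize(p[100:350,195:445,::-1],(600,600)))
E
```

```text
True [9.84780756e-05 9.76738206e-02 1.09833171e-02]
19.7583
board [0.00044395 0.07149109 0.013272  ] [1.32280209e-04 1.16652229e-03 9.99999311e-01] angle 3.142759176154453
tin [0.02488664 0.19718592 0.06140447]
```

View pics/crop4.png

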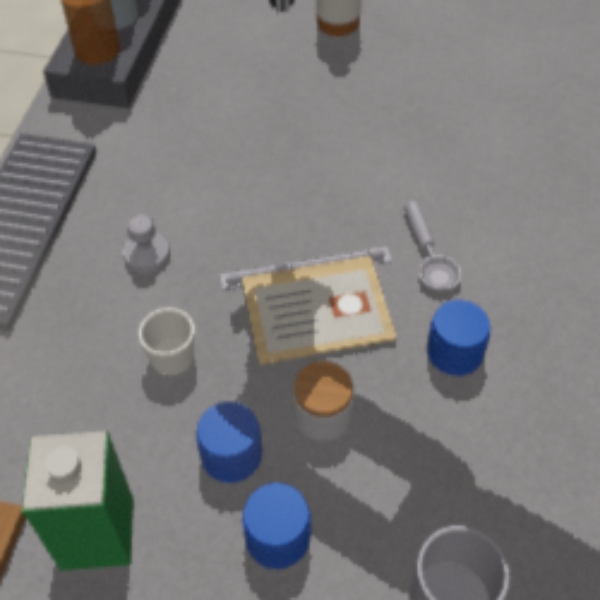

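The board lies flat at crop (320,310) with a measured angle of about 3.14. The tin is upright at crop (323,395), the robot is clear, and the bystanders in view look where they were. I'll hand it in.

```bash
python3 -c "from plant import *; print(job_done())"
```

```text
the job is handed in; nothing more can be done
None
```

I handed the job in at about 20 s of the 51 s limit: the board is flat on the rail's +y side (measured 3.14 rad), the tin stands upright 197 mm from the spine line, and the arm is clear; no verdict came back.

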